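Lock the casing's clamps through its cover openings

ROBOT

A 6-joint arm with a two-finger parallel gripper is mounted at the origin on the work surface. World frame = base frame: x ahead of the robot, y to its left, z up, the work surface at z = 0. Lengths are in mm, angles in rad, forces in N, time in s.
With the tool pointing down it reaches from about 275 to 750 mm from the base axis. Payload 10.2 kg.
Tool frame: the origin (TCP) lies midway between the tips of the shut fingers; the grasp point (between the pads) lies grasp_offset behind it (grasp_offset is the distance from the TCP to the grasp point, in mm); x points along the fingers, z is the direction in which the jaws open and shut, and the axes are right-handed (so a half turn about x gives the same grasp; the last joint's range is limited). The gripper opens to 85 mm and grips with 20 to 120 N. Pads are 22 mm wide; open, the fingers measure 114 mm over their backs; the gripper's body (76 mm by 85 mm) begins 54 mm behind the grasp point. The pads swing forward as they close: fully open they stand 13 mm farther back than shut.
Start: joints at [1.09, 0.313, 1.498, -0, 1.331, -0.223], TCP at [133.863, 507.653, 231.294] pointing down, gripper open.
Joint ranges: [-2.94, 2.94], [-0.97, 2.17], [0.19, 2.56], [-1.23, 4.37], [0.02, 3.11], [-2.88, 2.88]. Speed limits (rad/s): [2.39, 2.39, 3.01, 3.14, 3.14, 3.14].

INTERFACE

Orientations are given as a unit quaternion [w, x, y, z].
In Python, from rig import sense, capture, calibration, finish_job, grasp_offset gives the robot as it stands.
- The arm moves only by the shell command python3 -m jog 'ROWS' [FORCE]. ROWS is JSON, a list of rows, each an object with "linear": the shift along the tool's x, y, z scaled (see below), a list of three; "rotation": the turn, a rotation vector about the tool's x, y, z scaled (see below), a list of three; "grip": the finger opening in mm, from 0 to 85.4. A call has 1 to 20 rows; each row is the pose to reach, as a shift and turn from the pose measured when the call began, along the tool's axes at that moment; what a row does not reach only later rows make up. The controller multiplies each number of a shift by 0.3 m and each number of a turn by 0.5 rad. A row lasts 1/12 s, in which the tool goes at most 41.7 mm and 7.16 degrees, less where a joint would pass 70% of its speed; a pose out of reach is approached as far as the arm can. A call with a number of a shift or a turn outside -1 to 1 is refused whole. A call with a gripper value outside its range is refused whole. The fingers move at their own pace and stop on an object; FORCE is the grip in N (left out, the last holds). Time passes only in rows, so rows that repeat a pose let the fingers close. It gives the time, the measured TCP pose, the force and the opening at its end, in the units of the state.
- sense(): the state, without advancing time (a new reading comes with each control period).
- capture(name): name is "scene" or "top"; returns (picture, depth): 420x560x3 uint8, red, green, blue; 420x560 float32, mm along the optical axis (not along the pixel's ray), 0 where there is no reading.
- calibration(name): a dict with "intrinsics" (3x3 intrinsics, pixels), "world_from_camera" (4x4, takes a point from camera to world coordinates). Camera axes: x right, y up, looking along -z (the intrinsics and any distortion apply to the point x, -y, -z); pixel columns grow to the right and rows downward; lengths in mm; the calibration is good to about 2 mm. A picture is of the moment at which its call begins. calibration takes no time and is no camera call.
- finish_job(): hands the job in, once; it reports no verdict.
The state is a dict: "time_s": time; "joints": joint angles; "dq": joint speeds; "tau": joint torques, N m; "eef_pos": TCP position; "ee_rot": TCP orientation; "force": force on the tool from outside, world axes, zero at the start; "wrist_torque": the same for the moment, N m; "grip_width": opening from 0.0 (shut) to 1.0 (fully open).
Only numpy, scipy, OpenCV 4.12 (cv2) and the standard library are available. Lean on these libraries where they do the work, as an engineer would, in place of code of your own. Each camera call takes 0.05 s, during which the arm holds its last target.

TASK

An aluminium casing sits on its measuring fixture, ready to be clamped: reach down through each of the two cover openings in its top and press the cam-clamp lever inside fully down, so that both clamps are locked, in whichever order you like. The casing is set up and its faces are finished, so do not touch it or shift it, neither the frame of an opening nor any other part of it. Just press, pick nothing up, leave everything else on the fixture and table where it is, and finish with the hand clear.

Things in the scene. Friction and masses are not known exactly. Their poses are not given: they have to be found in the camera images.
- casing: Machined aluminium gearbox casing, loose, 2 to 3 kg, on the rest buttons of a dark 230 x 430 mm fixture plate. 160 mm (x) by 328 mm (y, over the scalloped ends) by 78 mm high; a square port flange sticks out 20 mm at -x. Origin: centre of its underside, 30 mm above the table; its flat upper face is 108 mm above the table. x points away from the robot within 0.35 rad, y left, z up.
- left_window (a point): Centre of the left (+y) of the two rectangular cover openings in the casing's upper face, in the plane of that face. The opening is 116 mm along the casing's x by 104 mm along its y, in a plate 10 mm thick; a 28 mm bar parts the two openings. Axes as the casing's.
- right_window (a point): Centre of the right (-y) cover opening, of the same size, in the plane of the casing's upper face. Axes as the casing's.
- left_pin (a point): Centre of the cross pin on which the left clamp's lever turns: fixed, inside the casing, 34 mm from the opening's centre towards the robot (casing's -x) and 40 mm below the casing's upper face. x axis level, along the lever's heading, which lies within 0.3 rad of the casing's x; y along the pin; z up.
- right_pin (a point): The same for the right clamp, which is of the same make; its lever may be turned and raised differently.
- left_pad (a point): Press point on the upper surface of the left lever, a steel fork ending in a flat steel paddle 24 mm wide, 7 mm thick, 39 mm long. It lies on the lever's centre line, 58 mm from the pin, 17 mm short of the tip. x along the lever to the tip, z square to the paddle. Fully down, the paddle is level, its top 36.5 mm below the casing's upper face; at the start the lever's tip is just below that face.
- right_pad (a point): The same point on the right clamp's lever.
- left_lever (a joint): Left clamp lever: 0 = fully raised (sloping up 0.5 rad), 0.5 rad = level, fully down on its stop, locked. It starts between 0 and 0.12. Cam friction resists with about 8 N at the press point all the way, and it stays where it is left.
- right_lever (a joint): Right clamp lever, the same.
- ring_gauge: Steel ring gauge, outside 42 mm, 18 mm high, lying on the fixture plate beside the casing's left end; origin at the centre of its underside. To be left alone.
- plug_gauge: Steel plug gauge, 22 mm across, 68 mm high, standing on the fixture plate beside the casing's right end; origin at the centre of its underside. To be left alone.
- spare_strap: Spare slotted steel clamp strap, 20 x 80 x 10 mm, lying on the fixture plate in front of the casing (robot's side); origin at the centre of its underside. To be left alone.
- micrometer: Micrometer lying on the table to the right, about 160 x 50 x 16 mm; origin at its anvil end, on the table. To be left alone.
- gauge_blocks: Stack of steel gauge blocks, 29 x 35 x 30 mm, on the table to the left; origin at the centre of its underside. To be left alone.
- driver: Screwdriver with a black handle, about 200 mm long, lying on the table to the right. To be left alone.

How it is judged (in metres and radians):
At the end, for the whole second after the job is handed in: Both levers down within 0.04 rad (2.3 mm at the press point) of their stops and staying there; the casing at rest within 4 mm of where it stood (value of joint each of left_lever, right_lever above 0.46 rad and distance of casing from where it was at the start of the episode below 0.004 m and linear speed of casing below 0.01 m/s); the robot touches nothing.
It fails at once if the hand or arm touches the casing (contact force between any of the fingers, the arm and casing above 0.5 N).
It fails at once if the casing is shifted or lifted by more than 4 mm (distance of casing from where it was at the start of the episode above 0.004 m).
It fails at once if a thing on the fixture or table that should be left alone is moved by more than 15 mm (distance of any of ring_gauge, plug_gauge, spare_strap, micrometer, gauge_blocks, driver from where it was at the start of the episode above 0.015 m).
It also fails if it takes over 48 s, if anything falls off the work surface, if the arm or the gripper's body presses on something with over 40 N, if the wrist force passes 120 N, or if a joint passes its speed limit or range.

## Working session

There is one attempt and no reset: what is moved stays moved. The work goes in short steps, Python scripts to look and compute and a shell command to move; the robot and the scene stay as the last step left them, time stands still between calls to the robot, and variables do not carry over. Pictures are saved under pics/ and viewed, and the job is handed in when it is done.

```bash
ls; mkdir -p pics; python3 - <<'E'
from rig import sense,capture,calibration,grasp_offset
import cv2,numpy as np
print(grasp_offset); s=sense(); print(s)
for n in("scene","top"):
    p,d=capture(n); cv2.imwrite(f"pics/{n}0.png",p[:,:,::-1]); np.save(f"pics/{n}0.npy",d); c=calibration(n); print(n,c, (d>0).mean())
E
```

```text
pics
18.700000000000003
{'time_s': 0.0, 'joints': array([ 1.08960638e+00,  3.13439477e-01,  1.49842523e+00, -6.07601504e-07,
        1.33101853e+00, -2.23393506e-01]), 'dq': array([-8.84272519e-05, -6.50972916e-04, -4.67277365e-05,  2.40801969e-04,
       -1.07882244e-04,  4.49740797e-04]), 'tau': array([-1.51925226e-03, -4.12257564e+01, -2.59745014e+01, -2.68442973e-04,
        4.02623453e-03,  1.09878954e-06]), 'eef_pos': array([133.73540721, 507.41462383, 230.74492988]), 'ee_rot': array([ 0.55970863, -0.43177291,  0.56053677,  0.43138953]), 'force': array([ 0.1519278 , -0.11912325, -0.70633571]), 'wrist_torque': array([ 0.01016241, -0.02736988, -0.00364244]), 'grip_width': 1.0016503529711858}
scene {'intrinsics': array([[453.62074867,   0.        , 278.3682514 ],
       [  0.        , 453.62074867, 207.88630209],
       [  0.        ,   0.        ,   1.        ]]), 'world_from_camera': array([[-7.53344131e-01, -4.40867347e-01,  4.87963732e-01,
         1.15858905e+03],
       [ 6.57573263e-01, -4.95552992e-01,  5.67472145e-01,
         6.30261208e+02],
       [-8.36805163e-03,  7.48373713e-01,  6.63224518e-01,
         8.72891736e+02],
       [ 0.00000000e+00,  0.00000000e+00,  0.00000000e+00,
         1.00000000e+00]])} 0.9960969387755102
top {'intrinsics': array([[516.43514286,   0.        , 272.03039864],
       [  0.        , 516.43514286, 199.64677045],
       [  0.        ,   0.        ,   1.        ]]), 'world_from_camera': array([[-8.64370781e-03,  9.95746541e-01, -9.17284714e-02,
         4.15208814e+02],
       [-9.99836164e-01, -7.14723566e-03,  1.66301309e-02,
        -1.23505718e+01],
       [ 1.59037903e-02,  9.18571890e-02,  9.95645181e-01,
         1.68286588e+03],
       [ 0.00000000e+00,  0.00000000e+00,  0.00000000e+00,
         1.00000000e+00]])} 0.9961479591836735
```

View pics/scene0.png

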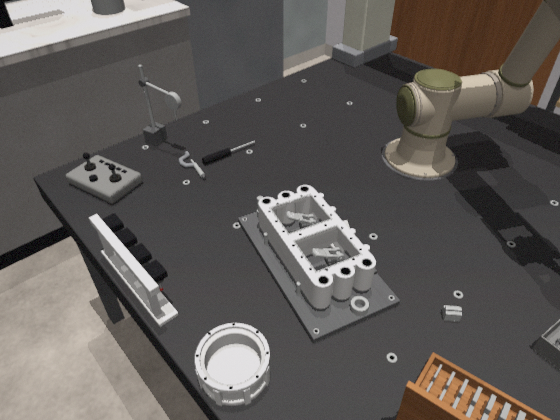

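View pics/top0.png

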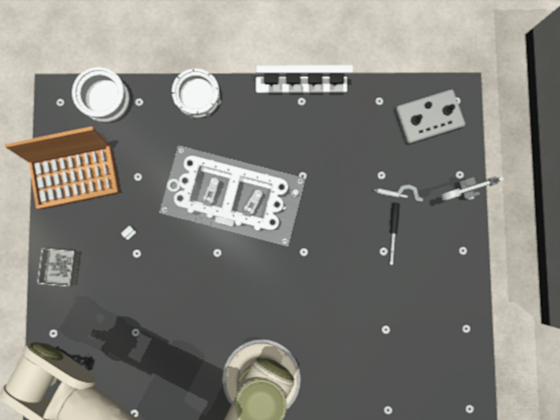

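The scene view shows the casing at about (315,240), with both levers inside it. In the top view the casing is at about (233,192), the levers at (211,190) and (254,202). Next I'll enlarge both and fit the upper face.

```bash
cat > h.py <<'E'
import numpy as np,cv2
from rig import sense,capture,calibration
from scipy.spatial.transform import Rotation as R
def cloud(n,d):
    c=calibration(n);K=c["intrinsics"];T=c["world_from_camera"]
    v,u=np.mgrid[:d.shape[0],:d.shape[1]]
    x=(u-K[0,2])/K[0,0]*d;y=(v-K[1,2])/K[1,1]*d
    P=np.stack([x,-y,-d],-1); return P@T[:3,:3].T+T[:3,3]
def ray(n,uv,z):
    c=calibration(n);K=c["intrinsics"];T=c["world_from_camera"]
    uv=np.atleast_2d(uv).astype(float)
    r=np.stack([(uv[:,0]-K[0,2])/K[0,0],-(uv[:,1]-K[1,2])/K[1,1],-np.ones(len(uv))],-1)@T[:3,:3].T
    o=T[:3,3]; return o+r*((z-o[2])/r[:,2])[:,None]
def proj(n,P):
    c=calibration(n);K=c["intrinsics"];T=c["world_from_camera"]
    q=(np.atleast_2d(P)-T[:3,3])@T[:3,:3]
    return np.stack([K[0,0]*q[:,0]/-q[:,2]+K[0,2],K[1,1]*-q[:,1]/-q[:,2]+K[1,2]],-1)
E
python3 - <<'E'
from h import *
for n,(a,b,c,e) in dict(scene=(235,175,395,335),top=(155,135,315,255)).items():
    p=cv2.imread(f"pics/{n}0.png")[b:e,a:c]; cv2.imwrite(f"pics/{n}0z.png",cv2.resize(p,None,fx=5 if n=="top" else 3.7,fy=5 if n=="top" else 3.7,interpolation=cv2.INTER_CUBIC))
    d=np.load(f"pics/{n}0.npy");P=cloud(n,d)
    m=(abs(P[...,0]-470)<160)&(abs(P[...,1]-50)<240)
    h,e=np.histogram(P[m][:,2],bins=np.arange(-10,130,4)); print(n,list(zip(e[:-1],h)))
    q=P[m&(abs(P[...,2]-108)<8)]; print(q.mean(0),np.median(q[:,2]),q.min(0),q.max(0))
E
```

```text
scene [(np.int64(-10), np.int64(0)), (np.int64(-6), np.int64(258)), (np.int64(-2), np.int64(3792)), (np.int64(2), np.int64(1438)), (np.int64(6), np.int64(8)), (np.int64(10), np.int64(4)), (np.int64(14), np.int64(329)), (np.int64(18), np.int64(761)), (np.int64(22), np.int64(37)), (np.int64(26), np.int64(26)), (np.int64(30), np.int64(52)), (np.int64(34), np.int64(146)), (np.int64(38), np.int64(139)), (np.int64(42), np.int64(116)), (np.int64(46), np.int64(136)), (np.int64(50), np.int64(147)), (np.int64(54), np.int64(188)), (np.int64(58), np.int64(252)), (np.int64(62), np.int64(159)), (np.int64(66), np.int64(176)), (np.int64(70), np.int64(202)), (np.int64(74), np.int64(254)), (np.int64(78), np.int64(203)), (np.int64(82), np.int64(185)), (np.int64(86), np.int64(175)), (np.int64(90), np.int64(124)), (np.int64(94), np.int64(119)), (np.int64(98), np.int64(200)), (np.int64(102), np.int64(265)), (np.int64(106), np.int64(1757)), (np.int64(110), np.int64(508)), (np.int64(114), np.int64(0)), (np.int64(118), np.int64(0)), (np.int64(122), np.int64(0))]
[558.54053118  92.54185935 108.15867159] 108.5
[... 581 characters left out ...]
int64(32)), (np.int64(54), np.int64(60)), (np.int64(58), np.int64(53)), (np.int64(62), np.int64(36)), (np.int64(66), np.int64(32)), (np.int64(70), np.int64(47)), (np.int64(74), np.int64(73)), (np.int64(78), np.int64(84)), (np.int64(82), np.int64(79)), (np.int64(86), np.int64(77)), (np.int64(90), np.int64(82)), (np.int64(94), np.int64(65)), (np.int64(98), np.int64(213)), (np.int64(102), np.int64(654)), (np.int64(106), np.int64(797)), (np.int64(110), np.int64(396)), (np.int64(114), np.int64(73)), (np.int64(118), np.int64(3)), (np.int64(122), np.int64(0))]
[554.31795267  72.54828099 107.2015245 ] 107.0490518068641 [470.65724763 -85.18286338 100.02225732] [629.90393851 258.62334583 115.98442018]
```

View pics/scene0z.png

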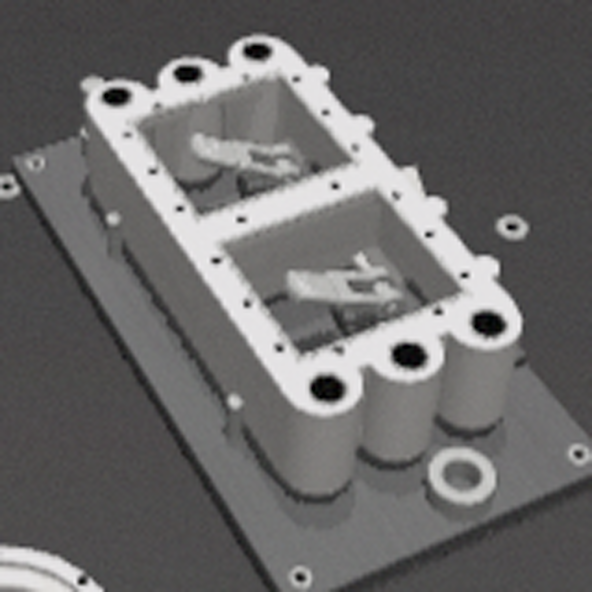

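View pics/top0z.png

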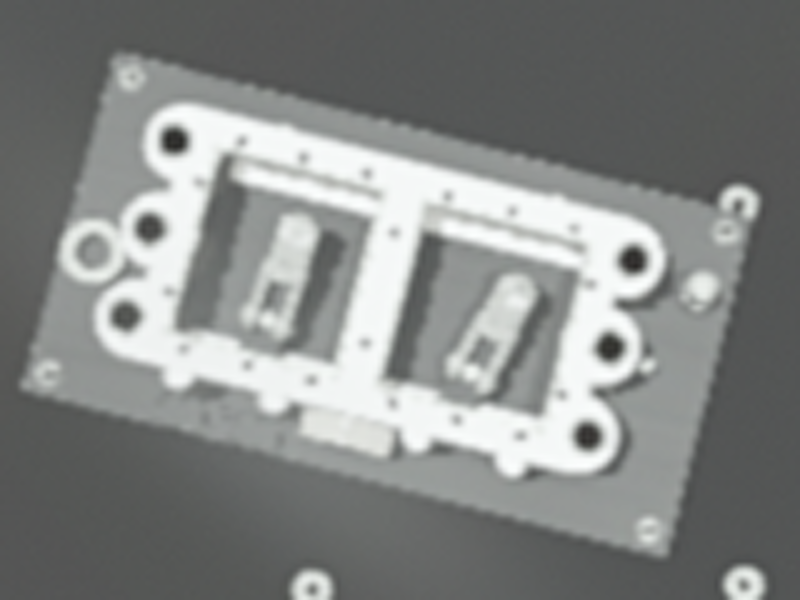

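The zooms show the six black bores in the upper face, in top-zoom pixels: left (174,140), (150,229), (125,316) and right (632,261), (610,348), (588,436). They also show the two paddles with forks toward the robot. I'll refine the bores in both views and triangulate.

```bash
cat > c.py <<'E'
from h import *
def blob(n,uv,r=6,dark=True):
    g=cv2.cvtColor(cv2.imread(f"pics/{n}0.png"),cv2.COLOR_BGR2GRAY).astype(float)
    u,v=np.round(uv).astype(int); w=g[v-r:v+r+1,u-r:u+r+1]; 
    m=np.clip((110-w),0,None); yy,xx=np.mgrid[v-r:v+r+1,u-r:u+r+1]
    k=(xx-uv[0])**2+(yy-uv[1])**2<=(r-1)**2; m=m*k
    return np.array([(m*xx).sum(),(m*yy).sum()])/m.sum()
def tri(a,b):
    # midpoint of two rays
    res=[]
    A=[];B=[]
    for n,uv in(("top",a),("scene",b)):
        p=ray(n,uv,0)[0];q=ray(n,uv,200)[0];d=(q-p)/np.linalg.norm(q-p);M=np.eye(3)-np.outer(d,d);A.append(M);B.append(M@p)
    x=np.linalg.solve(A[0]+A[1],B[0]+B[1]);return x,np.linalg.norm(A[0]@x-B[0])*2
top=np.array([(174,140),(150,229),(125,316),(632,261),(610,348),(588,436)])/5+[155,135]
sc=np.array([(327,388),(408,355),(487,323),(116,97),(188,73),(257,51)])/3.7+[235,175]
E
python3 - <<'E'
from c import *
X=[];Y=[];Z=[]
for a,b in zip(top,sc):
    a2=blob("top",a,4);b2=blob("scene",b,5); x,e=tri(a2,b2);X.append(x);Y.append(ray("top",a2,108)[0]);Z.append(ray("scene",b2,108)[0]); print(a2.round(1),b2.round(1),x.round(1),round(e,1),Y[-1].round(1),Z[-1].round(1))
for q in(X,Y,Z):
    q=np.array(q); c=q.mean(0); d=q[:3].mean(0)-q[3:].mean(0); d2=(q[[0,3]]-q[[2,5]]).mean(0); print(c.round(1),np.arctan2(-d[0],d[1]),np.arctan2(d2[1],d2[0]),np.linalg.norm(d),np.linalg.norm(d2))
E
```

```text
[189.4 162.7] [323.2 279.7] [676.4 214.8 106.7] 0.6 [676.3 214.4 108. ] [677.  215.7 108. ]
[184.4 180.1] [345.2 270.7] [622.4 229.5 107.4] 0.2 [622.4 229.4 108. ] [622.8 229.9 108. ]
[179.5 197.8] [366.5 262.1] [568.2 244.1 107.2] 0.2 [568.  244.1 108. ] [568.9 244.4 108. ]
[281.2 186.6] [265.9 200.6] [600.7 -67.3 107.5] 0.8 [600.4 -67.  108. ] [601.3 -67.2 108. ]
[276.5 204.1] [285.2 194.5] [546.9 -52.6 107.5] 0.7 [546.6 -52.3 108. ] [547.5 -52.4 108. ]
[272.1 221.7] [304.  188.4] [492.7 -38.3 107.4] 0.0 [492.7 -38.3 108. ] [493.2 -37.9 108. ]
[584.5  88.4 107.3] -0.26154689758898086 -0.263388247945654 292.16768280068015 111.9483856977014
[584.4  88.4 108. ] -0.2623837986239124 -0.26398847428552097 291.83305567084 111.871828787491
[585.1  88.8 108. ] -0.26129439529019366 -0.2625048525324623 292.4327795315856 111.92192001141022
```

The two views agree within 1 mm. The upper face triangulates to z≈107.4 (108 stated), the casing centre is at about (584.6, 88.5) and its yaw is -0.262. Next I'll overlay the predicted openings and pins as a check and measure the levers.

```bash
cat > g.py <<'E'
from c import *
C=np.array([584.6,88.5,108.]);yaw=-0.262
ex=np.array([np.cos(yaw),np.sin(yaw),0]);ey=np.array([-np.sin(yaw),np.cos(yaw),0]);ez=np.array([0,0,1.])
def W(x,y,z): return C+x*ex+y*ey+z*ez   # z rel. upper face
def overlay(n,img,f,off,pts,lines):
    im=cv2.resize(img,None,fx=f,fy=f,interpolation=cv2.INTER_CUBIC)
    S=lambda P:tuple(np.round((proj(n,P)[0]-off+0.5)*f-0.5).astype(int).tolist())
    for l in lines: 
        for a,b in zip(l,l[1:]+l[:1]): cv2.line(im,S(a),S(b),(0,0,255),1)
    for p,c in pts: cv2.circle(im,S(p),3,c,-1)
    return im
def lever(side,h,q,r,w=0):
    p=W(-34,66*side,-40); a=.5-q; l=np.array([np.cos(yaw+h),np.sin(yaw+h),0]);s=np.array([-l[1],l[0],0])
    return p+l*(r*np.cos(a)-3.5*np.sin(a))+ez*(r*np.sin(a)+3.5*np.cos(a))+s*w
E
python3 - <<'E'
from g import *
for n,(a,b,c,e),f in (("scene",(255,180,365,275),7),("top",(180,150,285,230),7)):
    im=cv2.imread(f"pics/{n}0.png")[b:e,a:c]
    L=[[W(x,66*s+y,0) for x,y in((58,52),(58,-52),(-58,-52),(-58,52))] for s in(1,-1)]
    L+= [[lever(s,h,.06,r,w) for r,w in((75,12),(75,-12),(36,-12),(36,12))] for s,h in((1,.1),(-1,-.1))]
    pt=[(W(-34,66*s,-40),(0,255,0)) for s in(1,-1)]
    cv2.imwrite(f"pics/ov_{n}.png",overlay(n,im,f,np.array([a,b]),pt,L))
E
```

```text
(no output)
```

View pics/ov_top.png

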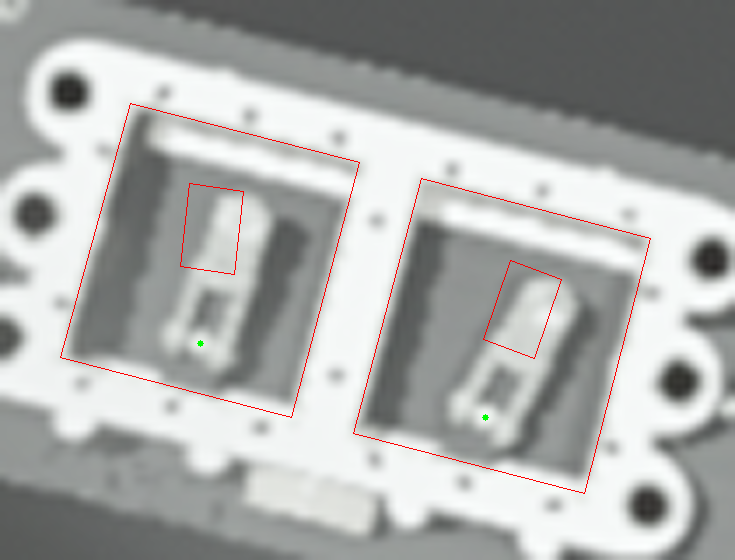

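View pics/ov_scene.png

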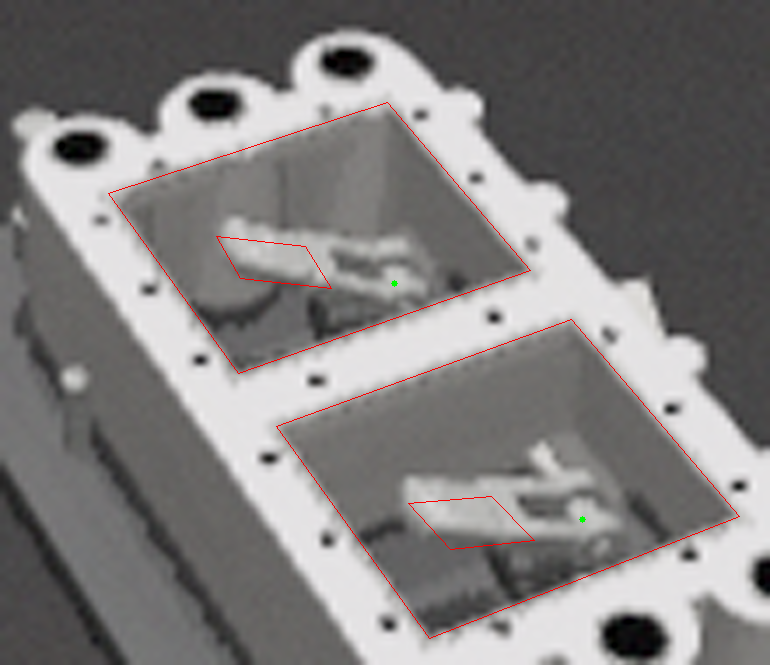

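The predicted openings and pins fit both views. The levers head further right than my trial values: tips are at (247,192) and (557,283) in the top overlay. I'll get heading and angle from paddle masks and depth.

```bash
python3 - <<'E'
from g import *
D={n:np.load(f"pics/{n}0.npy") for n in("scene","top")}
for s in(1,-1):
    pin=W(-34,66*s,-40)
    for n in("top","scene"):
        P=cloud(n,D[n]);q=P-pin;X=q@ex;Y=q@ey;Z=P[...,2]
        g=cv2.cvtColor(cv2.imread(f"pics/{n}0.png"),cv2.COLOR_BGR2GRAY)
        m=(abs(Y)<46)&(X>25)&(X<78)&(Z>76)&(Z<109)&(g>150)
        k,l,st,_=cv2.connectedComponentsWithStats(m.astype(np.uint8)); i=1+np.argmax(st[1:,4]); m=l==i
        x,y,z=X[m],Y[m],Z[m]-68
        h=np.arctan2(y.mean(),x.mean()); r=np.hypot(x,y); 
        A=np.c_[x,y,np.ones(len(x))];co=np.linalg.lstsq(A,z,rcond=None)[0]
        print(s,n,m.sum(),"h",round(h,3),"r",r.min().round(),r.max().round(),"z",z.min().round(),z.max().round(),"plane",co.round(2),"slope ang",np.arctan(np.hypot(*co[:2])).round(3), "ang from pin",np.median(np.arctan2(z-3,r)).round(3))
# tip by top ray
for s,uv in((1,(247,192)),(-1,(557,283))):
    p=ray("top",np.array(uv)/7+[180,150],104)[0]-W(-34,66*s,-40); print(s,"tip heading",np.arctan2(p@ey,p@ex),np.hypot(p@ex,p@ey))
E
```

```text
1 top 111 h -0.155 r 26.0 70.0 z 10.0 40.0 plane [ 0.42 -0.07  3.9 ] slope ang 0.405 ang from pin 0.417
1 scene 121 h -0.065 r 25.0 67.0 z 14.0 35.0 plane [ 0.41 -0.04  6.77] slope ang 0.392 ang from pin 0.455
-1 top 105 h -0.287 r 25.0 68.0 z 13.0 40.0 plane [ 0.48 -0.1   3.05] slope ang 0.46 ang from pin 0.457
-1 scene 91 h -0.203 r 26.0 65.0 z 16.0 38.0 plane [ 0.45 -0.12  6.42] slope ang 0.436 ang from pin 0.491
1 tip heading -0.1328410989601458 66.87588899567028
-1 tip heading -0.29667846044650126 64.55439195286868
```

```bash
python3 - <<'E'
from g import *
o=[]
for n,(a,b,c,e),f in (("scene",(255,180,350,275),6),("top",(195,160,280,220),6)):
    im=cv2.imread(f"pics/{n}0.png")[b:e,a:c]
    L= [[lever(s,h,q,r,w) for r,w in((75,12),(75,-12),(36,-12),(36,12))] for s,h,q in((1,-.12,.09),(-1,-.27,.04))]
    pt=[(lever(s,h,q,58),(0,255,0)) for s,h,q in((1,-.12,.09),(-1,-.27,.04))]
    cv2.imwrite(f"pics/ov2_{n}.png",overlay(n,im,f,np.array([a,b]),pt,L))
E
```

```text
(no output)
```

View pics/ov2_top.png

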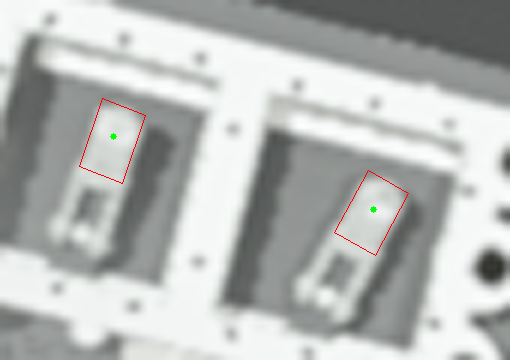

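View pics/ov2_scene.png

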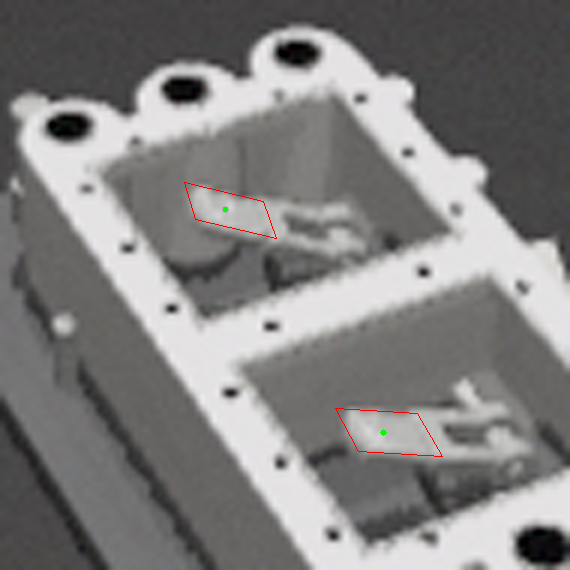

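The overlay now matches both paddles in both views: left heading -0.12 rad with joint ≈0.09, right heading -0.27 rad with joint ≈0.04. Next step is working out the moves.

```bash
cat > t.py <<'E'
from g import *
H={1:-.12,-1:-.27}
def tgt(s,r=57): return W(-34,66*s,-40)+r*np.array([np.cos(yaw+H[s]),np.sin(yaw+H[s]),0])
def status():
    s=sense();q=s["ee_rot"];M=R.from_quat([q[1],q[2],q[3],q[0]]).as_matrix()
    print("t",round(s["time_s"],2),"pos",s["eef_pos"].round(1),"F",s["force"].round(1),"grip",round(s["grip_width"],2),"\nM",M.round(3).tolist(),"j",s["joints"].round(2))
    for k in(1,-1):
        t=tgt(k)
        print(k,"tgt",t.round(1),"heading",round(yaw+H[k],3))
        for z in(180,120,71.5):
            d=M.T@(np.array([t[0],t[1],z])-s["eef_pos"]); print("  z",z,"lin",(d/300).round(4))
        # rotation so tool x = down and jaw axis along/across heading
        for off in(0,np.pi/2,np.pi,-np.pi/2):
            a=yaw+H[k]+off;z=np.array([np.cos(a),np.sin(a),0]);x=np.array([0,0,-1.]);T=np.c_[x,np.cross(z,x),z]
            print("  jaw off",round(off,2),"rot/0.5",(R.from_matrix(M.T@T).as_rotvec()/.5).round(3))
E
python3 -c "
from t import *;status()"
```

```text
t 0.1 pos [133.8 507.4 230.8] F [ 0.4  0.1 -0. ] grip 1.0 
M [[-0.001, -0.967, 0.255], [-0.001, 0.255, 0.967], [-1.0, 0.0, -0.001]] j [ 1.09  0.31  1.5  -0.    1.33 -0.22]
1 tgt [621.7 139.8  68. ] heading -0.382
  z 180 lin [ 0.1697 -1.8853 -0.77  ]
  z 120 lin [ 0.3697 -1.8854 -0.7698]
  z 71.5 lin [ 0.5313 -1.8854 -0.7696]
  jaw off 0 rot/0.5 [ 3.39e+00 -2.00e-03  2.00e-03]
  jaw off 1.57 rot/0.5 [ 0.248 -0.002 -0.   ]
  jaw off 3.14 rot/0.5 [-2.893e+00 -2.000e-03 -2.000e-03]
  jaw off -1.57 rot/0.5 [-6.035e+00  1.000e-03 -4.000e-03]
-1 tgt [583.8   4.6  68. ] heading -0.532
  z 180 lin [ 0.1702 -1.8778 -1.2379]
  z 120 lin [ 0.3702 -1.8779 -1.2377]
  z 71.5 lin [ 0.5319 -1.8779 -1.2375]
  jaw off 0 rot/0.5 [ 3.69e+00 -2.00e-03  2.00e-03]
  jaw off 1.57 rot/0.5 [ 0.548 -0.002 -0.   ]
  jaw off 3.14 rot/0.5 [-2.593e+00 -2.000e-03 -2.000e-03]
  jaw off -1.57 rot/0.5 [-5.735e+00  0.000e+00 -3.000e-03]
```

```bash
python3 -m jog '[{"linear":[0,-0.1,-0.04],"rotation":[0.03,0,0],"grip":0},{"linear":[0,-0.2,-0.08],"rotation":[0.06,0,0],"grip":0},{"linear":[0,-0.3,-0.12],"rotation":[0.09,0,0],"grip":0},{"linear":[0,-0.4,-0.16],"rotation":[0.12,0,0],"grip":0},{"linear":[0,-0.5,-0.2],"rotation":[0.15,0,0],"grip":0},{"linear":[0,-0.6,-0.25],"rotation":[0.18,0,0],"grip":0},{"linear":[0,-0.7,-0.29],"rotation":[0.21,0,0],"grip":0},{"linear":[0,-0.8,-0.33],"rotation":[0.248,0,0],"grip":0},{"linear":[0,-0.9,-0.37],"rotation":[0.248,0,0],"grip":0},{"linear":[0,-0.95,-0.39],"rotation":[0.248,0,0],"grip":0},{"linear":[0,-0.95,-0.39],"rotation":[0.248,0,0],"grip":0}]'; python3 -c "
from t import *;status()"
```

```text
time_s: 1.02
eef_pos: [381.6, 319.8, 230.4]
ee_rot: [0.586, -0.395, 0.587, 0.395]
force: [0.3, -0.1, 0.5]
grip_width: -0.002
t 1.02 pos [381.6 319.8 230.4] F [ 0.3 -0.1  0.5] grip -0.0 
M [[-0.001, -0.927, 0.376], [-0.002, 0.376, 0.927], [-1.0, 0.0, -0.002]] j [ 0.46  0.25  1.58 -0.    1.31 -0.72]
1 tgt [621.7 139.8  68. ] heading -0.382
  z 180 lin [ 0.1683 -0.9674 -0.2546]
  z 120 lin [ 0.3683 -0.9674 -0.2542]
  z 71.5 lin [ 0.53   -0.9674 -0.2539]
  jaw off 0 rot/0.5 [ 3.135e+00 -3.000e-03  3.000e-03]
  jaw off 1.57 rot/0.5 [-0.007 -0.004 -0.   ]
  jaw off 3.14 rot/0.5 [-3.149e+00 -3.000e-03 -3.000e-03]
  jaw off -1.57 rot/0.5 [ 6.276e+00 -0.000e+00  6.000e-03]
-1 tgt [583.8   4.6  68. ] heading -0.532
  z 180 lin [ 0.1692 -1.0195 -0.7196]
  z 120 lin [ 0.3692 -1.0196 -0.7193]
  z 71.5 lin [ 0.5309 -1.0196 -0.719 ]
  jaw off 0 rot/0.5 [ 3.435e+00 -3.000e-03  3.000e-03]
  jaw off 1.57 rot/0.5 [ 0.293 -0.004  0.   ]
  jaw off 3.14 rot/0.5 [-2.849 -0.003 -0.003]
  jaw off -1.57 rot/0.5 [-5.99  -0.    -0.006]
```

```bash
python3 -m jog '[{"linear":[0,-0.1,-0.03],"rotation":[0,-0.004,0],"grip":0},{"linear":[0,-0.2,-0.06],"rotation":[0,-0.004,0],"grip":0},{"linear":[0,-0.3,-0.09],"rotation":[0,-0.004,0],"grip":0},{"linear":[0,-0.4,-0.12],"rotation":[0,-0.004,0],"grip":0},{"linear":[0.02,-0.5,-0.15],"rotation":[0,-0.004,0],"grip":0},{"linear":[0.05,-0.6,-0.18],"rotation":[0,-0.004,0],"grip":0},{"linear":[0.08,-0.7,-0.2],"rotation":[0,-0.004,0],"grip":0},{"linear":[0.11,-0.8,-0.22],"rotation":[0,-0.004,0],"grip":0},{"linear":[0.14,-0.9,-0.24],"rotation":[0,-0.004,0],"grip":0},{"linear":[0.17,-0.967,-0.254],"rotation":[0,-0.004,0],"grip":0},{"linear":[0.17,-0.967,-0.254],"rotation":[0,-0.004,0],"grip":0},{"linear":[0.17,-0.967,-0.254],"rotation":[0,-0.004,0],"grip":0}]'; python3 - <<'E'
from t import *
status()
for n in("scene","top"):
    p,d=capture(n);np.save(f"pics/{n}1.npy",d)
    a,b,c,e=dict(scene=(225,115,385,295),top=(155,130,315,250))[n]
    cv2.imwrite(f"pics/{n}1.png",p[:,:,::-1]);cv2.imwrite(f"pics/{n}1z.png",cv2.resize(p[b:e,a:c,::-1],None,fx=3.3 if n=="scene" else 5,fy=3.3 if n=="scene" else 5,interpolation=cv2.INTER_CUBIC))
E
```

```text
time_s: 2.02
eef_pos: [621.3, 140.5, 178.4]
ee_rot: [0.586, -0.394, 0.587, 0.395]
force: [-0.1, 0.2, 0.3]
grip_width: -0.001
t 2.02 pos [621.3 140.5 178.4] F [-0.1  0.2  0.3] grip -0.0 
M [[-0.002, -0.926, 0.376], [0.0, 0.376, 0.926], [-1.0, 0.002, -0.001]] j [ 0.04  0.6   1.2   0.    1.34 -1.15]
1 tgt [621.7 139.8  68. ] heading -0.382
  z 180 lin [-0.0054 -0.0022 -0.0015]
  z 120 lin [ 0.1946 -0.0027 -0.0014]
  z 71.5 lin [ 0.3563 -0.003  -0.0013]
  jaw off 0 rot/0.5 [ 3.134e+00 -4.000e-03 -3.000e-03]
  jaw off 1.57 rot/0.5 [-0.008 -0.001 -0.005]
  jaw off 3.14 rot/0.5 [-3.149e+00  3.000e-03 -4.000e-03]
  jaw off -1.57 rot/0.5 [ 6.276e+00 -7.000e-03  2.000e-03]
-1 tgt [583.8   4.6  68. ] heading -0.532
  z 180 lin [-0.0053 -0.0545 -0.4665]
  z 120 lin [ 0.1947 -0.055  -0.4664]
  z 71.5 lin [ 0.3564 -0.0553 -0.4663]
  jaw off 0 rot/0.5 [ 3.434e+00 -5.000e-03 -2.000e-03]
  jaw off 1.57 rot/0.5 [ 0.292 -0.001 -0.004]
  jaw off 3.14 rot/0.5 [-2.849e+00  2.000e-03 -5.000e-03]
  jaw off -1.57 rot/0.5 [-5.991e+00  7.000e-03 -2.000e-03]
```

View pics/scene1z.png

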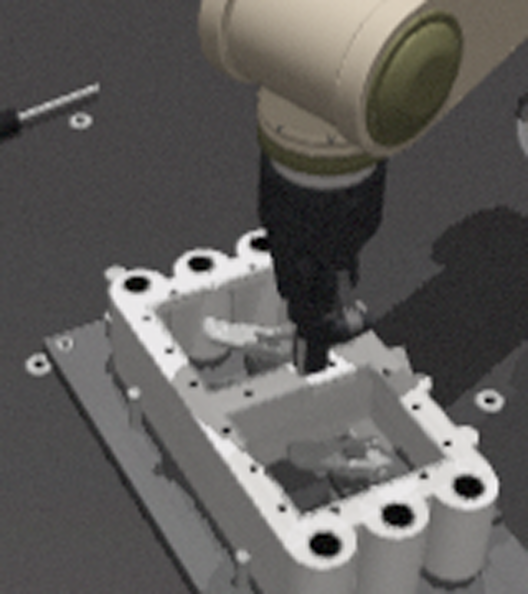

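View pics/top1z.png

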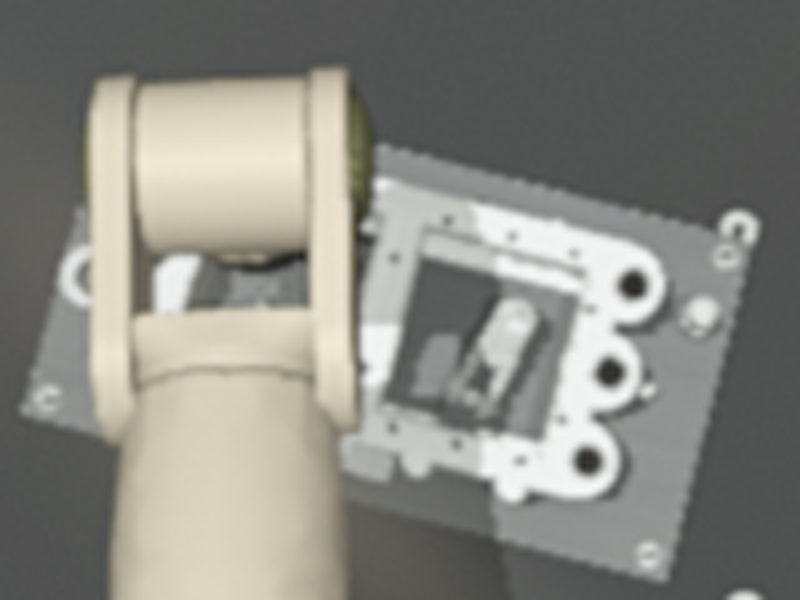

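```bash
python3 -c "
from t import *
p=proj('scene',[621.3,140.5,178.4])[0];print(p,(p-[225,115])*3.3)
d=np.load('pics/scene1.npy');P=cloud('scene',d)
m=(abs(P[...,0]-621)<40)&(abs(P[...,1]-140)<40)&(P[...,2]>150)&(P[...,2]<260)
q=P[m]
for z in range(170,260,10):
  k=q[abs(q[:,2]-z)<5]; 
  if len(k): print(z,len(k),((k-[621.3,140.5,0])@ex).round().min(),((k-[621.3,140.5,0])@ex).max().round(),((k-[621.3,140.5,0])@ey).min().round(),((k-[621.3,140.5,0])@ey).max().round())
"
```

```text
[318.49492798 226.09243483] [308.53326232 366.60503493]
180 10 -5.0 12.0 -6.0 7.0
190 36 -6.0 13.0 -8.0 14.0
200 34 -4.0 12.0 -7.0 17.0
210 23 -3.0 13.0 -4.0 15.0
220 19 -4.0 15.0 -25.0 24.0
230 66 -7.0 17.0 -33.0 34.0
240 44 -5.0 18.0 -39.0 43.0
250 64 -4.0 20.0 -39.0 45.0
```

The fingertips appear where the robot reports them (about 5 zoom px, roughly 2 mm off). Finger half-width is about 15 mm up to 40 mm above the tip, so the opening gives ample clearance. Now descending on the left lever.

```bash
python3 -m jog '[{"linear":[0.06,-0.002,-0.001],"rotation":[0,0,-0.005],"grip":0},{"linear":[0.12,-0.002,-0.001],"rotation":[0,0,-0.005],"grip":0},{"linear":[0.17,-0.002,-0.001],"rotation":[0,0,-0.005],"grip":0},{"linear":[0.2,-0.003,-0.001],"rotation":[0,0,-0.005],"grip":0},{"linear":[0.22,-0.003,-0.001],"rotation":[0,0,-0.005],"grip":0},{"linear":[0.24,-0.003,-0.001],"rotation":[0,0,-0.005],"grip":0},{"linear":[0.26,-0.003,-0.001],"rotation":[0,0,-0.005],"grip":0},{"linear":[0.26,-0.003,-0.001],"rotation":[0,0,-0.005],"grip":0}]'; python3 -c "
from t import *;status()"
```

```text
time_s: 2.78
eef_pos: [621.6, 140.9, 101.5]
ee_rot: [0.587, -0.396, 0.586, 0.395]
force: [0.8, 0.2, 0.6]
grip_width: 0.0
t 2.78 pos [621.6 140.9 101.5] F [0.8 0.2 0.6] grip 0.0 
M [[0.002, -0.927, 0.375], [-0.0, 0.375, 0.927], [-1.0, -0.002, 0.0]] j [ 0.04  0.67  1.29 -0.    1.18 -1.15]
1 tgt [621.7 139.8  68. ] heading -0.382
  z 180 lin [-0.2616 -0.0023 -0.0031]
  z 120 lin [-0.0616 -0.0019 -0.0032]
  z 71.5 lin [ 0.1001 -0.0015 -0.0033]
  jaw off 0 rot/0.5 [3.137e+00 4.000e-03 3.000e-03]
  jaw off 1.57 rot/0.5 [-0.004  0.001  0.004]
  jaw off 3.14 rot/0.5 [-3.146e+00 -3.000e-03  4.000e-03]
  jaw off -1.57 rot/0.5 [ 6.279e+00  7.000e-03 -1.000e-03]
-1 tgt [583.8   4.6  68. ] heading -0.532
  z 180 lin [-0.2617 -0.0538 -0.4682]
  z 120 lin [-0.0617 -0.0534 -0.4683]
  z 71.5 lin [ 0.1    -0.053  -0.4684]
  jaw off 0 rot/0.5 [3.437e+00 4.000e-03 3.000e-03]
  jaw off 1.57 rot/0.5 [0.296 0.001 0.004]
  jaw off 3.14 rot/0.5 [-2.846e+00 -2.000e-03  4.000e-03]
  jaw off -1.57 rot/0.5 [-5.987e+00 -6.000e-03  2.000e-03]
```

```bash
python3 -m jog '[{"linear":[0.015,-0.002,-0.003],"rotation":[0,0,0],"grip":0},{"linear":[0.03,-0.002,-0.003],"rotation":[0,0,0],"grip":0},{"linear":[0.045,-0.002,-0.003],"rotation":[0,0,0],"grip":0},{"linear":[0.06,-0.002,-0.003],"rotation":[0,0,0],"grip":0},{"linear":[0.06,-0.002,-0.003],"rotation":[0,0,0],"grip":0}]'; python3 -m jog '[{"linear":[0.01,0,0],"rotation":[0,0,0],"grip":0},{"linear":[0.02,0,0],"rotation":[0,0,0],"grip":0},{"linear":[0.02,0,0],"rotation":[0,0,0],"grip":0}]'; python3 -c "
from t import *;status()" | head -8
```

```text
time_s: 3.2
eef_pos: [623.5, 139.5, 84.9]
ee_rot: [0.588, -0.397, 0.584, 0.394]
force: [2.1, 0.0, 3.5]
grip_width: 0.002
time_s: 3.45
eef_pos: [624.6, 139.2, 80.0]
ee_rot: [0.589, -0.398, 0.583, 0.393]
force: [1.4, -0.6, 3.3]
grip_width: -0.004
t 3.45 pos [624.6 139.2  80. ] F [ 1.4 -0.6  3.3] grip -0.0 
M [[0.01, -0.927, 0.375], [-0.001, 0.375, 0.927], [-1.0, -0.01, 0.003]] j [ 0.04  0.7   1.31 -0.    1.13 -1.15]
1 tgt [621.7 139.8  68. ] heading -0.382
  z 180 lin [-0.3333  0.0061 -0.0006]
  z 120 lin [-0.1334  0.0081 -0.0012]
  z 71.5 lin [ 0.0283  0.0097 -0.0017]
  jaw off 0 rot/0.5 [3.136 0.02  0.011]
  jaw off 1.57 rot/0.5 [-0.005  0.006  0.02 ]
```

```bash
python3 -m jog '[{"linear":[0.01,0.007,-0.001],"rotation":[0,0.006,0.02],"grip":0},{"linear":[0.02,0.009,-0.001],"rotation":[0,0.006,0.02],"grip":0},{"linear":[0.028,0.009,-0.001],"rotation":[0,0.006,0.02],"grip":0},{"linear":[0.028,0.009,-0.001],"rotation":[0,0.006,0.02],"grip":0}]'; python3 -c "
from t import *;status()" | head -8
```

```text
time_s: 3.78
eef_pos: [623.9, 139.5, 73.1]
ee_rot: [0.588, -0.396, 0.585, 0.394]
force: [2.9, -1.1, 4.2]
grip_width: -0.0
t 3.78 pos [623.9 139.5  73.1] F [ 2.9 -1.1  4.2] grip -0.0 
M [[0.005, -0.927, 0.375], [-0.0, 0.375, 0.927], [-1.0, -0.005, 0.002]] j [ 0.04  0.71  1.31 -0.    1.12 -1.15]
1 tgt [621.7 139.8  68. ] heading -0.382
  z 180 lin [-0.3563  0.0051 -0.001 ]
  z 120 lin [-0.1563  0.0062 -0.0014]
  z 71.5 lin [ 0.0054  0.007  -0.0017]
  jaw off 0 rot/0.5 [3.136 0.011 0.005]
  jaw off 1.57 rot/0.5 [-0.006  0.004  0.01 ]
```

```bash
python3 -m jog '[{"linear":[0.006,0.003,-0.001],"rotation":[0,0.004,0.01],"grip":0},{"linear":[0.009,0.003,-0.001],"rotation":[0,0.004,0.01],"grip":0},{"linear":[0.009,0.003,-0.001],"rotation":[0,0.004,0.01],"grip":0}]';  python3 -m jog '[{"linear":[0.006,0,0],"rotation":[0,0,0],"grip":0},{"linear":[0.006,0,0],"rotation":[0,0,0],"grip":0}]'
```

```text
time_s: 4.03
eef_pos: [624.0, 139.5, 71.9]
ee_rot: [0.587, -0.396, 0.585, 0.394]
force: [0.8, 0.1, 5.1]
grip_width: -0.0
time_s: 4.2
eef_pos: [624.1, 139.5, 71.4]
ee_rot: [0.588, -0.396, 0.585, 0.394]
force: [-4.3, 0.3, 8.7]
grip_width: 0.001
```

```bash
python3 -m jog '[{"linear":[0.01,0,0],"rotation":[0,0,0],"grip":0},{"linear":[0.01,0,0],"rotation":[0,0,0],"grip":0},{"linear":[0.01,0,0],"rotation":[0,0,0],"grip":0}]';  python3 -m jog '[{"linear":[0.01,0,0],"rotation":[0,0,0],"grip":0},{"linear":[0.02,0,0],"rotation":[0,0,0],"grip":0},{"linear":[0.02,0,0],"rotation":[0,0,0],"grip":0},{"linear":[0.02,0,0],"rotation":[0,0,0],"grip":0}]'
```

```text
time_s: 4.45
eef_pos: [624.2, 139.5, 71.0]
ee_rot: [0.588, -0.396, 0.585, 0.394]
force: [-9.3, -1.0, 17.9]
grip_width: -0.001
time_s: 4.78
eef_pos: [624.4, 139.7, 70.4]
ee_rot: [0.588, -0.397, 0.584, 0.394]
force: [-17.8, -1.5, 37.6]
grip_width: 0.002
```

The force rises steeply at z≈71 (71.5 expected), so the left lever is on its stop. Lifting straight out.

```bash
python3 -m jog '[{"linear":[-0.02,0,0],"rotation":[0,0,0],"grip":0},{"linear":[-0.06,0,0],"rotation":[0,0,0],"grip":0},{"linear":[-0.12,0,0],"rotation":[0,0,0],"grip":0},{"linear":[-0.2,0,0],"rotation":[0,0,0],"grip":0},{"linear":[-0.28,0,0],"rotation":[0,0,0],"grip":0},{"linear":[-0.36,0,0],"rotation":[0,0,0],"grip":0},{"linear":[-0.36,0,0],"rotation":[0,0,0],"grip":0}]'; python3 -c "
from t import *;status()"
```

```text
time_s: 5.37
eef_pos: [625.5, 139.9, 184.0]
ee_rot: [0.591, -0.398, 0.582, 0.392]
force: [-0.5, -0.8, 1.3]
grip_width: -0.003
t 5.37 pos [625.5 139.9 184. ] F [-0.5 -0.8  1.3] grip -0.0 
M [[0.015, -0.927, 0.375], [-0.0, 0.375, 0.927], [-1.0, -0.014, 0.005]] j [ 0.04  0.6   1.19 -0.    1.34 -1.15]
1 tgt [621.7 139.8  68. ] heading -0.382
  z 180 lin [ 0.0131  0.0118 -0.005 ]
  z 120 lin [ 0.2131  0.0146 -0.006 ]
  z 71.5 lin [ 0.3748  0.0169 -0.0069]
  jaw off 0 rot/0.5 [3.137 0.031 0.014]
  jaw off 1.57 rot/0.5 [-0.004  0.011  0.028]
  jaw off 3.14 rot/0.5 [-3.146 -0.014  0.031]
  jaw off -1.57 rot/0.5 [ 6.279  0.045 -0.017]
-1 tgt [583.8   4.6  68. ] heading -0.532
  z 180 lin [ 0.0113 -0.0398 -0.4701]
  z 120 lin [ 0.2113 -0.0369 -0.4712]
  z 71.5 lin [ 0.373  -0.0346 -0.472 ]
  jaw off 0 rot/0.5 [3.437 0.032 0.012]
  jaw off 1.57 rot/0.5 [0.296 0.013 0.028]
  jaw off 3.14 rot/0.5 [-2.846 -0.011  0.031]
  jaw off -1.57 rot/0.5 [-5.987 -0.041  0.019]
```

```bash
python3 -m jog '[{"linear":[0,-0.01,-0.1],"rotation":[0.06,0.013,0.028],"grip":0},{"linear":[0,-0.02,-0.2],"rotation":[0.12,0.013,0.028],"grip":0},{"linear":[0,-0.03,-0.3],"rotation":[0.2,0.013,0.028],"grip":0},{"linear":[0.01,-0.04,-0.4],"rotation":[0.26,0.013,0.028],"grip":0},{"linear":[0.01,-0.04,-0.47],"rotation":[0.296,0.013,0.028],"grip":0},{"linear":[0.01,-0.04,-0.47],"rotation":[0.296,0.013,0.028],"grip":0},{"linear":[0.01,-0.04,-0.47],"rotation":[0.296,0.013,0.028],"grip":0}]'; python3 - <<'E'
from t import *
status()
p,d=capture("scene");np.save("pics/scene2.npy",d)
n="scene";a,b,c,e=255,155,365,275
im=cv2.cvtColor(p,cv2.COLOR_RGB2BGR)[b:e,a:c]
L=[[W(x,66*s+y,0) for x,y in((58,52),(58,-52),(-58,-52),(-58,52))] for s in(1,)]
L+=[[lever(1,-.12,.5,r,w) for r,w in((75,12),(75,-12),(36,-12),(36,12))]]
cv2.imwrite("pics/ov3.png",overlay(n,im,5,np.array([a,b]),[],L))
E
```

```text
time_s: 5.95
eef_pos: [583.8, 4.0, 180.4]
ee_rot: [0.614, -0.35, 0.614, 0.351]
force: [-0.5, -0.1, -0.1]
grip_width: -0.002
t 5.95 pos [583.8   4.  180.4] F [-0.5 -0.1 -0.1] grip -0.0 
M [[-0.0, -0.861, 0.509], [0.0, 0.509, 0.861], [-1.0, 0.0, 0.0]] j [-0.19  0.48  1.39  0.    1.27 -1.23]
1 tgt [621.7 139.8  68. ] heading -0.382
  z 180 lin [0.0015 0.1213 0.4541]
  z 120 lin [0.2015 0.1212 0.4541]
  z 71.5 lin [0.3632 0.1211 0.4541]
  jaw off 0 rot/0.5 [ 2.838e+00 -0.000e+00 -1.000e-03]
  jaw off 1.57 rot/0.5 [-0.303  0.    -0.001]
  jaw off 3.14 rot/0.5 [-3.445e+00  1.000e-03 -0.000e+00]
  jaw off -1.57 rot/0.5 [ 5.98e+00 -1.00e-03 -1.00e-03]
-1 tgt [583.8   4.6  68. ] heading -0.532
  z 180 lin [0.0014 0.0011 0.0018]
  z 120 lin [0.2014 0.001  0.0018]
  z 71.5 lin [0.363  0.0009 0.0018]
  jaw off 0 rot/0.5 [ 3.138e+00 -0.000e+00 -1.000e-03]
  jaw off 1.57 rot/0.5 [-0.003  0.    -0.001]
  jaw off 3.14 rot/0.5 [-3.145e+00  1.000e-03 -0.000e+00]
  jaw off -1.57 rot/0.5 [ 6.28e+00 -1.00e-03 -0.00e+00]
```

View pics/ov3.png

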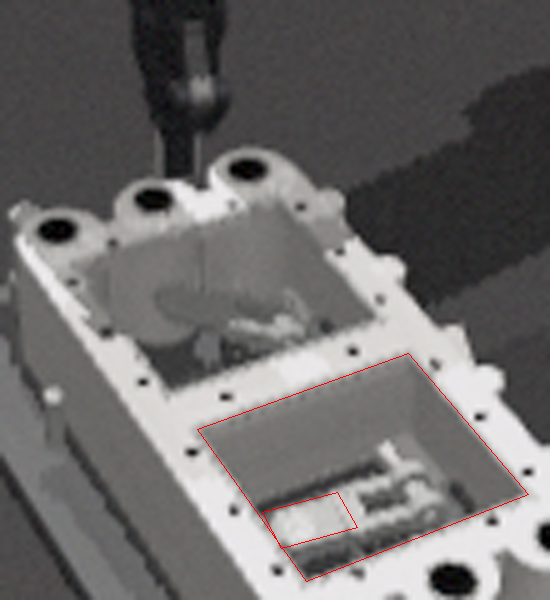

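The overlay shows the left paddle lying level exactly at the predicted locked position, and the casing outline is unshifted. Now the right one.

```bash
python3 -m jog '[{"linear":[0.06,0.001,0.002],"rotation":[0,0,0],"grip":0},{"linear":[0.12,0.001,0.002],"rotation":[0,0,0],"grip":0},{"linear":[0.17,0.001,0.002],"rotation":[0,0,0],"grip":0},{"linear":[0.21,0.001,0.002],"rotation":[0,0,0],"grip":0},{"linear":[0.24,0.001,0.002],"rotation":[0,0,0],"grip":0},{"linear":[0.25,0.001,0.002],"rotation":[0,0,0],"grip":0},{"linear":[0.25,0.001,0.002],"rotation":[0,0,0],"grip":0}]'; python3 -c "
from t import *;status()" | tail -8
```

```text
time_s: 6.58
eef_pos: [584.0, 6.3, 105.0]
ee_rot: [0.614, -0.351, 0.614, 0.352]
force: [-0.2, 0.9, 0.8]
grip_width: 0.004
-1 tgt [583.8   4.6  68. ] heading -0.532
  z 180 lin [-0.2501 -0.0018 -0.0052]
  z 120 lin [-0.0501 -0.002  -0.0052]
  z 71.5 lin [ 0.1116 -0.0022 -0.0053]
  jaw off 0 rot/0.5 [ 3.143e+00 -2.000e-03 -2.000e-03]
  jaw off 1.57 rot/0.5 [ 0.002  0.    -0.002]
  jaw off 3.14 rot/0.5 [-3.14e+00  2.00e-03 -2.00e-03]
  jaw off -1.57 rot/0.5 [-6.281e+00  4.000e-03  0.000e+00]
```

```bash
python3 -m jog '[{"linear":[0.015,-0.002,-0.004],"rotation":[0,0,0],"grip":0},{"linear":[0.03,-0.002,-0.004],"rotation":[0,0,0],"grip":0},{"linear":[0.045,0,-0.004],"rotation":[0,0,0],"grip":0},{"linear":[0.06,0.001,-0.004],"rotation":[0,0,0],"grip":0},{"linear":[0.075,0.002,-0.004],"rotation":[0,0,0],"grip":0},{"linear":[0.085,0.003,-0.004],"rotation":[0,0,0],"grip":0},{"linear":[0.085,0.003,-0.004],"rotation":[0,0,0],"grip":0}]'; python3 -c "
from t import *;status()" | tail -8
```

```text
time_s: 7.17
eef_pos: [584.5, 5.3, 81.1]
ee_rot: [0.615, -0.352, 0.612, 0.35]
force: [1.6, -0.6, 3.2]
grip_width: -0.001
-1 tgt [583.8   4.6  68. ] heading -0.532
  z 180 lin [-0.3297 -0.0004 -0.0024]
  z 120 lin [-0.1297  0.0005 -0.0027]
  z 71.5 lin [ 0.032   0.0012 -0.003 ]
  jaw off 0 rot/0.5 [3.143 0.01  0.004]
  jaw off 1.57 rot/0.5 [0.002 0.004 0.009]
  jaw off 3.14 rot/0.5 [-3.14  -0.004  0.01 ]
  jaw off -1.57 rot/0.5 [-6.281e+00 -1.400e-02  6.000e-03]
```

```bash
python3 -m jog '[{"linear":[0.01,0.002,-0.003],"rotation":[0,0.004,0.009],"grip":0},{"linear":[0.02,0.002,-0.003],"rotation":[0,0.004,0.009],"grip":0},{"linear":[0.03,0.002,-0.003],"rotation":[0,0.004,0.009],"grip":0},{"linear":[0.034,0.002,-0.003],"rotation":[0,0.004,0.009],"grip":0},{"linear":[0.034,0.002,-0.003],"rotation":[0,0.004,0.009],"grip":0}]'; python3 -m jog '[{"linear":[0.006,0,0],"rotation":[0,0,0],"grip":0},{"linear":[0.012,0,0],"rotation":[0,0,0],"grip":0},{"linear":[0.012,0,0],"rotation":[0,0,0],"grip":0}]'
```

```text
time_s: 7.58
eef_pos: [585.4, 4.6, 72.5]
ee_rot: [0.615, -0.352, 0.612, 0.35]
force: [2.6, 0.4, 3.9]
grip_width: -0.002
time_s: 7.83
eef_pos: [586.0, 4.6, 71.1]
ee_rot: [0.616, -0.353, 0.612, 0.35]
force: [-5.1, 0.5, 14.5]
grip_width: -0.004
```

```bash
python3 -m jog '[{"linear":[0.01,0,0],"rotation":[0,0,0],"grip":0},{"linear":[0.015,0,0],"rotation":[0,0,0],"grip":0},{"linear":[0.015,0,0],"rotation":[0,0,0],"grip":0}]'
```

```text
time_s: 8.08
eef_pos: [586.2, 4.6, 70.6]
ee_rot: [0.616, -0.354, 0.611, 0.35]
force: [-15.6, 1.7, 32.8]
grip_width: -0.001
```

Same stop signature at z≈71 (33 N). Lifting out and moving back toward the robot to free the view.

```bash
python3 -m jog '[{"linear":[-0.02,0,0],"rotation":[0,0,0],"grip":0},{"linear":[-0.06,0,0],"rotation":[0,0,0],"grip":0},{"linear":[-0.12,0,0],"rotation":[0,0,0],"grip":0},{"linear":[-0.2,0,0],"rotation":[0,0,0],"grip":0},{"linear":[-0.3,0,0],"rotation":[0,0,0],"grip":0},{"linear":[-0.4,0,0],"rotation":[0,0,0],"grip":0},{"linear":[-0.45,0.1,0],"rotation":[0,0,0],"grip":0},{"linear":[-0.48,0.2,0],"rotation":[0,0,0],"grip":0},{"linear":[-0.5,0.3,-0.1],"rotation":[0,0,0],"grip":0},{"linear":[-0.5,0.4,-0.2],"rotation":[0,0,0],"grip":0},{"linear":[-0.5,0.5,-0.3],"rotation":[0,0,0],"grip":0},{"linear":[-0.5,0.6,-0.4],"rotation":[0,0,0],"grip":0},{"linear":[-0.5,0.6,-0.5],"rotation":[0,0,0],"grip":0},{"linear":[-0.5,0.6,-0.5],"rotation":[0,0,0],"grip":0},{"linear":[-0.5,0.6,-0.5],"rotation":[0,0,0],"grip":0}]'; python3 - <<'E'
from t import *
print(sense()["dq"].round(3))
for n,(a,b,c,e),f in (("scene",(255,180,365,285),5.5),("top",(175,150,290,230),6)):
    p,d=capture(n);im=cv2.cvtColor(p,cv2.COLOR_RGB2BGR);cv2.imwrite(f"pics/{n}0_end.png",im)
    L=[[W(x,66*s+y,0) for x,y in((58,52),(58,-52),(-58,-52),(-58,52))] for s in(1,-1)]
    L+=[[lever(s,H[s],.5,r,w) for r,w in((75,12),(75,-12),(36,-12),(36,12))] for s in(1,-1)]
    cv2.imwrite(f"pics/ov4_{n}.png",overlay(n,im[b:e,a:c],f,np.array([a,b]),[],L))
    P=cloud(n,d)
    for s in(1,-1):
        q=P-W(-34,66*s,-40);h=yaw+H[s];l=np.array([np.cos(h),np.sin(h),0]);w=np.array([-l[1],l[0],0])
        m=(abs(q@w)<8)&(q@l>42)&(q@l<70)&(P[...,2]>60)&(P[...,2]<108)
        print(n,s,m.sum(),"pad z",np.median(P[m][:,2]).round(1),"slope",np.polyfit(q[m]@l,P[m][:,2],1)[0].round(3))
    g=im; 
    import c as cc
    cv2.imwrite(f"pics/{n}0.bak.png",cv2.imread(f"pics/{n}0.png"))
    o=np.abs(im.astype(int)-cv2.imread(f"pics/{n}0.png").astype(int)).max(-1)
    cv2.imwrite(f"pics/diff_{n}.png",np.clip(o*3,0,255).astype(np.uint8))
    old=cv2.cvtColor(cv2.imread(f"pics/{n}0.png"),6);new=cv2.cvtColor(im,6)
    for uv in (top if n=="top" else sc):
        r=4 if n=="top" else 5
        def bl(gr):
            u,v=np.round(uv).astype(int);yy,xx=np.mgrid[v-r:v+r+1,u-r:u+r+1];m=np.clip(110.-gr[v-r:v+r+1,u-r:u+r+1],0,None)*((xx-uv[0])**2+(yy-uv[1])**2<=(r-1)**2)
            return np.array([(m*xx).sum(),(m*yy).sum()])/m.sum()
        print("   bore shift px",(bl(new)-bl(old)).round(2))
E
```

```text
time_s: 9.33
eef_pos: [353.6, -34.3, 219.6]
ee_rot: [0.617, -0.353, 0.611, 0.348]
force: [0.3, 0.2, 0.8]
grip_width: 0.0
[ 0.051  0.04  -0.031  0.004 -0.004  0.018]
scene 1 61 pad z 71.5 slope -0.045
scene -1 48 pad z 72.0 slope -0.015
   bore shift px [-0.04 -0.03]
   bore shift px [ 0.02 -0.04]
   bore shift px [-0.    0.02]
   bore shift px [ 0.06 -0.02]
   bore shift px [-0.02  0.02]
   bore shift px [0.04 0.01]
top 1 46 pad z 70.3 slope 0.054
top -1 46 pad z 69.8 slope 0.057
   bore shift px [-0.01 -0.01]
   bore shift px [-0.  0.]
   bore shift px [-0. -0.]
   bore shift px [-0.01 -0.  ]
   bore shift px [-0. -0.]
   bore shift px [0.   0.02]
```

View pics/ov4_scene.png

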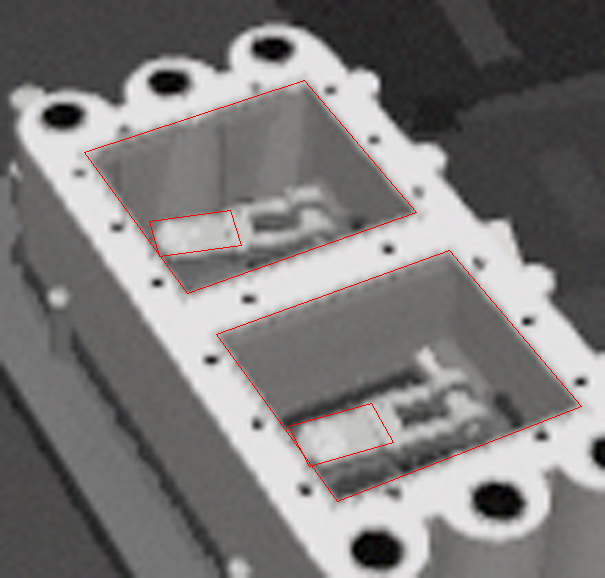

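View pics/ov4_top.png

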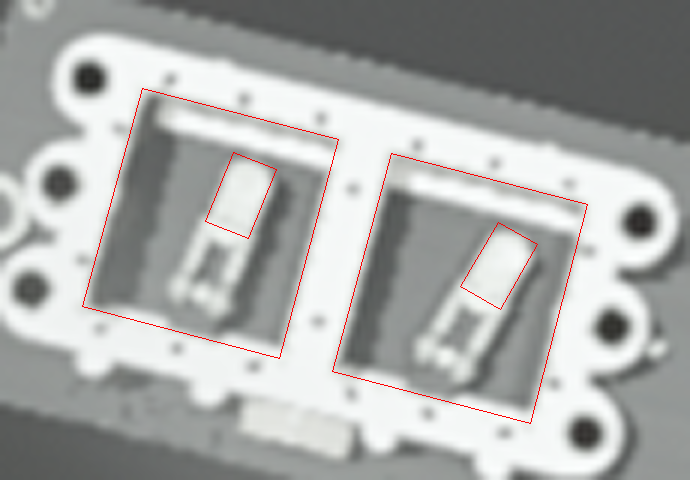

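View pics/diff_scene.png

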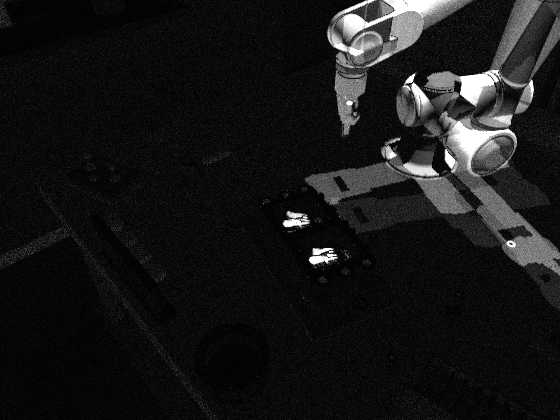

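Both paddles match the locked outlines, with pad tops at z≈70–72 (71.5 expected). The bores have moved less than 0.1 px, and only the levers, the arm and its shadow changed. Handing in.

```bash
python3 -c "
from rig import finish_job;print(finish_job())"
```

```text
the job is handed in; nothing more can be done
None
```

Both cam-clamp levers are pressed fully down onto their stops, and I handed the job in at about 9.4 s. I pressed the left one first, then the right, with the fingers shut, and finished with the hand clear of the casing towards the robot.

- **Stops:** the force rose steeply at z≈71 mm on each lever, to 38 N on the left and 33 N on the right. Locked height should be 71.5 mm.
- **Final pictures:** both paddles lie on the drawn fully-down outlines in both views. Depth puts their tops at 71.5 and 72.0 mm from the scene camera, and 70.3 and 69.8 mm from the top camera. That difference is within the 2 mm calibration.
- **Paddle slope:** the fits disagree a little, from -0.045 to +0.057 rad. Some readings are larger than the 0.04 rad tolerance and their signs are opposite between cameras, so I relied on the stop force and the heights instead.
- **Casing:** its bores moved less than 0.1 px in either view, so I saw no shift.
- **Other items:** the scene-view before/after picture shows only the levers, the arm and its shadow changed.

The final hand force reading was near zero (0.9 N). The hand-in gave no verdict.

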